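# Fix a sliding stop bracket to its track with a quarter-turn thumbscrew

### The arm

A 6-joint arm with a two-finger parallel gripper is mounted at the origin on a cart in front of the work surface, level with it; the furniture and walls round the work are solid. World frame = base frame: x ahead of the robot, y to its left, z up, the work surface at z = 0. Lengths are in m, angles in degrees, forces in N, time in s.
With the tool pointing down it reaches from about 0.35 to 0.725 m from the base axis. Payload 4.3 kg.
Tool frame: the origin (TCP) lies at the very end of the fingers, on their centre line; the grasp point (between the pads) lies 19 mm behind it (r.pinch_z is the distance from the TCP to the grasp point, in m); z points along the fingers, y is the line along which they close (so a half turn about z gives the same grasp; the last joint's range is limited). The gripper opens to 85 mm and grips with 20 to 120 N. Pads are 22 mm wide; open, the fingers measure 114 mm over their backs; the gripper's body (76 mm by 85 mm) begins 54 mm behind the grasp point. The pads swing forward as they close: fully open they stand 13 mm farther back than shut.
Start: joints at [-72.955, 21.618, 4.641, 73.018, 0, 83.68], TCP at [0.228, -0.528, 0.231] pointing down, gripper open.
Joint ranges: [-156.06, 156.06], [-48.1, 94.91], [-58.44, 69.94], [-101.28, 121.22], [-78.64, 73.56], [-180, 180]. Speed limits (degrees/s): [147.25, 147.25, 180, 180, 180, 180].

### API

Orientations are given as [roll, pitch, yaw] about the fixed x, y, z axes, in that order (R = Rz(yaw) Ry(pitch) Rx(roll)).
In Python, from rig import r gives the robot as it stands. The module is installed in compiled form; this text tells all that it offers.
- The arm moves only by the tool servo_tool, never from a script. Its argument "targets" is a list of rows, each an object with "slide": the shift along the world's x, y, z in mm, a list of three; "rot": the turn, a rotation vector about the world's x, y, z in degrees, a list of three; "jaw": the closure in counts, from 0 (fully open) to 255 (shut). In form: [{"slide": [x, y, z], "rot": [wx, wy, wz], "jaw": jaw}, ...]. A call has 1 to 12 rows; each row shifts and turns the commanded pose from where the row before left it; what a row does not reach is not made up. A row lasts 1/12 s, in which the tool goes at most 41.7 mm and 7.16 degrees, less where a joint would pass 70% of its speed; a pose out of reach is approached as far as the arm can. A call is refused whole if a number of a shift passes 41.7 or a number of a turn 7.16, either way. A call with a gripper value outside its range is refused whole. The fingers move at their own pace and stop on an object; "squeeze" is the grip in N (left out, the last holds). Time passes only in rows, so rows that do not move let the fingers close. It gives the time, the measured TCP pose, the force, the opening and the grip force at its end, in the units of the state.
- r.get_obs(): the state, without advancing time (a new reading comes with each control period).
- r.read_camera(name): name is "side" or "top" or "wrist"; returns (picture, depth): 480x640x3 uint8, red, green, blue; 480x640 float32, m along the optical axis (not along the pixel's ray), 0 where there is no reading.
- r.camera_info(name): a dict with "fx", "fy", "cx", "cy" (pixels), "R" (3x3) and "t" (3): a world point X has camera coordinates R X + t. Camera axes: x right, y down, z forward; pixel columns grow to the right and rows downward; lengths in m; the calibration is good to about 2 mm. A picture is of the moment at which its call begins: read the wrist's pose just before it. camera_info takes no time and is no camera call; for the wrist camera it gives the pose at the moment of the call.
- r.job_done(): hands the job in; it is judged then, once.
Trained networks look in the newest picture that a camera, given by its name, has taken for a name from the list of things; names that differ only in an ending like _2 or _b are one class to them, and where a whole thing is asked for, a point or a joint stands for the part that bears it (a point fixed in the world has none). Each returns a list of dicts, best first, with "conf" (0 to 1); they miss things now and then, are a little off and sometimes report something else, mostly with a low value. They report only what shows in the picture. A call takes as long as a camera call. They do not tell look-alikes from the thing itself.
- r.cut_out(thing, camera): "region" (480x640 bool, what is visible of it) and "pixel" ([column, row] in pixels, amid what is visible of it).
- r.place_of(thing, camera): "pixel" ([column, row] in pixels: a listed point, or the origin of a listed thing).
The state is a dict: "time_s": time; "q": joint angles; "joint_velocities": joint speeds; "tau": joint torques, N m; "tcp_pos": TCP position; "eef_rot": TCP orientation; "force": force on the tool from outside, world axes, zero at the start; "moment": the same for the moment, N m; "grip_width": finger opening in m; "gripper_force": force on a finger pad.
Only numpy, scipy, OpenCV 4.12 (cv2) and the standard library are available. Lean on these libraries where they do the work, as an engineer would, in place of code of your own. Each camera call takes 0.05 s, during which the arm holds its last target. There are 200 camera calls.

### The job

Fix the grey stop bracket to its track: put the thumbscrew from the wooden stand nose first through the bracket's keyhole and, pressing only lightly, slide screw and bracket along the track, away from the bracket's upturned stop, until the nose finds the hidden keyhole in the nut bar below. Lower it gently until the flange sits on the bracket, turn it clockwise (from above) to its stop and let go. Leave the tin, tape measure and marker alone.

Things in the scene. Friction and masses are not known exactly. Their poses are not given: they have to be found in the camera images.
- track: bare aluminium track fixed to the worktop, 44 wide (its x) x 240 long (its y) x 34 high, z up, four small hold-down tabs at its foot. Origin: centre of its underside. A slot 28 wide x 170 long runs along the middle of its top, filled by a steel nut bar: flat top 33 above the worktop, 7 thick, cavity under it (floor at 8)
- track_top (a point): centre of the track's top. The bar's one keyhole (size and direction as the bracket's) is on the track's centre line, from 16 on the -y side to 8 on the +y side of this point: where is not known, the bracket hides it. The bar does not move. Stops under it let the screw turn about 75 degrees clockwise from above, hardly at all the other way
- bracket: grey stop bracket, loose, about 0.25 kg, astride the track, free to slide along it, 1 play each side; axes as the track's. Plate 54 x 115 x 8 thick with side cheeks; +y end, 75 from the hole: upturned stop 70 wide with black rubber face, top 30 above the plate's underside; open end 40 from the hole to -y. Origin: keyhole axis at the plate's underside, 34 above the worktop
- bracket_hole (a point): centre of the bracket's keyhole at the plate's top face, 8 above the bracket's origin. Keyhole: 13.5 square centre with two arms, 23 over both arms along x (across the track), arms 9.5 wide (y). At the start it is 5 to 35 farther to +y than the bar's hidden keyhole, so the bracket must go that far to -y
- screw: plain steel quarter-turn thumbscrew, loose, 0.07 kg, upright in the stand. Origin: on its axis at the flange's underside, z up. Flange 28 across, 4 thick; on it a flat wing to hold, 26 wide (x) x 10 thick (y), from 4 to 26 above the origin. Shank 11 across, below the flange. Seated on the bracket, the origin is 42 above the worktop
- screw_bar (a point): middle of the screw's cross bar, 20 long (screw x, parallel to the wing) x 7 thick (y) x 6 high, 21 below the screw's origin. It passes the keyholes only with the screw's x along the track's x, either way round; with the flange seated it is just below the nut bar, and turning about 75 degrees clockwise to the stop locks it
- screw_tip (a point): tip of the screw's conical nose (9 across at the tip, 11 across 5 higher), on the axis 29 below the screw's origin. While it rests on the nut bar's top, the flange is 20 above the bracket
- stand: light wooden block 64 x 64 x 34 high, fixed, with a 25 round hole from top to bottom in which the screw stands, flange on the block's top. Origin: centre of the underside. It is left or right of the track
- tin: plain round open grey tin, 74 across, 72 high, loose, on the other side of the track from the stand. Origin: centre of the underside. To be left alone
- tape_measure: yellow and black tape measure 34 x 76 x 62 high, loose, standing behind the work. Origin: centre of the underside. To be left alone
- marker: white marker pen with red cap, 18 x 129 x 20, loose, lying in front of the work. Origin: centre of the underside. To be left alone
There are look-alikes about, which are no part of the job. There is more than one size of the track; the job needs the larger.

How it is judged:
By the outcome, as a careful person would: the job done as asked, in the order asked, and still so for the second after the job is handed in, with the robot touching nothing.
It also fails if it takes over 72 s, if anything falls off the work surface, if the arm or the gripper's body presses on something with over 40 N, if the wrist force passes 120 N, or if a joint passes its speed limit or range.

## Working session

There is one attempt and no reset: what is moved stays moved. The work goes in short steps, Python scripts to look and compute and a tool call to move; the robot and the scene stay as the last step left them, time stands still between calls to the robot, and variables do not carry over. Pictures are saved under pics/ and viewed, at most 10 in all, crops included, and the job is handed in when it is done.

Besides the shell and the picture viewer there is one more tool, called after "Request:" by a JSON object that holds its "name" and its "arguments", one argument or row to a line. servo_tool: Moves the arm, as the interface text tells. Its arguments: {"type":"object","properties":{"targets":{"type":"array","items":{"type":"object","properties":{"slide":{"type":"array","items":{"type":"number"}},"rot":{"type":"array","items":{"type":"number"}},"jaw":{"type":"number"}}}},"squeeze":{"type":"number"}},"required":["targets"]}

```bash
mkdir -p pics; cat > h.py <<'E'
from rig import r
import numpy as np, cv2
def ray(cam,px,z):
    c=r.camera_info(cam);R=np.array(c["R"]);t=np.array(c["t"])
    d=R.T@np.array([(px[0]-c["cx"])/c["fx"],(px[1]-c["cy"])/c["fy"],1]);o=-R.T@t
    return (o+d*(z-o[2])/d[2])*1000
def pts(cam,dep):
    c=r.camera_info(cam);R=np.array(c["R"]);t=np.array(c["t"])
    v,u=np.mgrid[:480,:640]
    P=np.stack([(u-c["cx"])/c["fx"]*dep,(v-c["cy"])/c["fy"]*dep,dep],-1)
    return (P-t)@R*1000
def save(n,p): cv2.imwrite("pics/"+n,p[:,:,::-1])
E
python3 - <<'E'
from h import *
print(r.get_obs())
Z={"track":0,"bracket":.034,"bracket_hole":.042,"screw":.034,"stand":0,"tin":0,"tape_measure":0,"marker":0}
for cam in ["top","side"]:
    p,d=r.read_camera(cam); save(cam+"0.png",p); np.save(cam+"0.npy",d)
    for k in Z:
        for f in r.place_of(k,cam)[:3]: print(cam,k,round(f["conf"],2),np.round(f["pixel"]),np.round(ray(cam,f["pixel"],Z[k])))
E
```

```text
{'time_s': 0.0, 'q': array([-7.29542347e+01,  2.16582754e+01,  4.56084842e+00,  7.30184588e+01,
        1.16268477e-03,  8.36803590e+01]), 'joint_velocities': array([ 0.05511244,  0.07720406,  0.02589925, -0.08755116,  0.02982439,
       -0.01169977]), 'tau': array([-4.91193769e-04, -4.63608849e+01,  2.69872123e+01,  2.07855063e-02,
       -1.38320120e-04,  6.35614494e-07]), 'tcp_pos': array([ 0.22785543, -0.52719532,  0.23038288]), 'eef_rot': array([-1.79884946e+02, -1.39117476e-02,  2.33653912e+01]), 'force': array([-0.10280008, -0.05257847,  0.12092444]), 'moment': array([-0.01568135,  0.01789307,  0.00685188]), 'gripper_force': 0.0, 'grip_width': 0.08542980573212237}
top track 0.77 [320. 270.] [533. -14.   0.]
top track 0.74 [374. 136.] [ 817. -135.    0.]
top bracket 0.84 [311. 269.] [532.   4.  34.]
top bracket_hole 0.79 [307. 270.] [529.  12.  42.]
top bracket_hole 0.74 [176. 294.] [487. 278.  42.]
top bracket_hole 0.28 [437. 188.] [ 691. -257.   42.]
top screw 0.68 [180. 295.] [484. 271.  34.]
top stand 0.8 [181. 291.] [494. 278.   0.]
top tin 0.71 [433. 258.] [ 553. -250.    0.]
top tape_measure 0.87 [437. 190.] [ 696. -266.    0.]
top tape_measure 0.67 [435. 259.] [ 550. -256.    0.]
top marker 0.76 [290. 348.] [372.  51.   0.]
side track 0.76 [355. 277.] [534.  -6.   0.]
side track 0.71 [315. 211.] [ 828. -147.    0.]
side bracket 0.94 [350. 266.] [531.  11.  34.]
side bracket_hole 0.67 [347. 262.] [535.  15.  42.]
side screw 0.67 [240. 334.] [484. 286.  34.]
side stand 0.87 [243. 352.] [483. 285.   0.]
side tin 0.96 [430. 237.] [ 550. -247.    0.]
side tape_measure 0.68 [392. 218.] [ 675. -257.    0.]
```

View pics/top0.png

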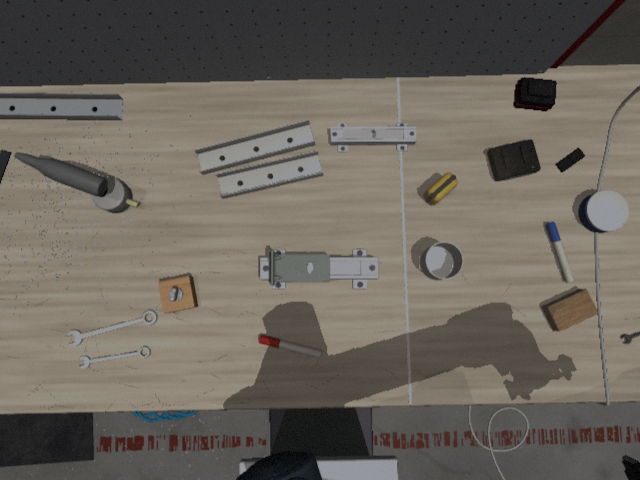

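View pics/side0.png

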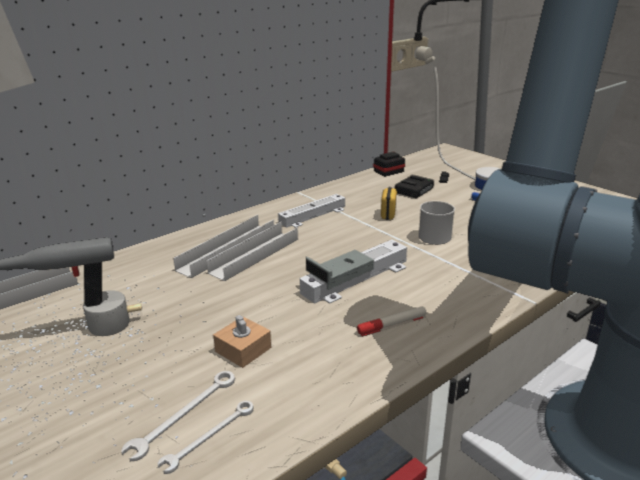

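The top view shows the bracket on the large track at about (310,268), its stop towards world +y, and the screw in its stand at (177,294). The marker is at (290,345) and the tin at (440,260). The side view agrees. I'll move over the stand now.

Request:
{"name": "servo_tool", "arguments": {
  "targets": [
    {"slide": [25, 29, 0], "rot": [0, 0, 6.5], "jaw": 0},
    {"slide": [25, 29, 0], "rot": [0, 0, 6.5], "jaw": 0},
    {"slide": [25, 29, 0], "rot": [0, 0, 6.5], "jaw": 0},
    {"slide": [25, 29, 0], "rot": [0, 0, 6.5], "jaw": 0},
    {"slide": [25, 29, 0], "rot": [0, 0, 6.5], "jaw": 0},
    {"slide": [25, 29, 0], "rot": [0, 0, 6.5], "jaw": 0},
    {"slide": [25, 29, 0], "rot": [0, 0, 6.5], "jaw": 0},
    {"slide": [25, 29, 0], "rot": [0, 0, 6.5], "jaw": 0},
    {"slide": [25, 29, 0], "rot": [0, 0, 6.5], "jaw": 0},
    {"slide": [25, 29, 0], "rot": [0, 0, 6.5], "jaw": 0},
    {"slide": [25, 29, 0], "rot": [0, 0, 6.5], "jaw": 0},
    {"slide": [25, 29, 0], "rot": [0, 0, 6.5], "jaw": 0}
  ]
}}

```text
time_s: 1.9
tcp_pos: [0.5291, -0.1782, 0.2315]
eef_rot: [180.0, 0.0, 101.7]
force: [0.6, -0.2, 0.5]
grip_width: 0.0854
gripper_force: 0.0
```

Request:
{"name": "servo_tool", "arguments": {
  "targets": [
    {"slide": [-4, 38, 0], "rot": [0, 0, 6.5], "jaw": 0},
    {"slide": [-4, 38, 0], "rot": [0, 0, 6.5], "jaw": 0},
    {"slide": [-4, 38, 0], "rot": [0, 0, 6.5], "jaw": 0},
    {"slide": [-4, 38, 0], "rot": [0, 0, 6.5], "jaw": 0},
    {"slide": [-4, 38, 0], "rot": [0, 0, 6.5], "jaw": 0},
    {"slide": [-4, 38, 0], "rot": [0, 0, 6.5], "jaw": 0},
    {"slide": [-4, 38, 0], "rot": [0, 0, 6.5], "jaw": 0},
    {"slide": [-4, 38, 0], "rot": [0, 0, 6.5], "jaw": 0},
    {"slide": [-4, 38, 0], "rot": [0, 0, 6.5], "jaw": 0},
    {"slide": [-4, 38, 0], "rot": [0, 0, 6.5], "jaw": 0},
    {"slide": [-4, 38, 0], "rot": [0, 0, 6.5], "jaw": 0},
    {"slide": [0, 0, 0], "rot": [0, 0, 6.5], "jaw": 0}
  ]
}}

```text
time_s: 2.9
tcp_pos: [0.4828, 0.2443, 0.2313]
eef_rot: [179.8, 0.0, -179.9]
force: [0.3, -0.0, -0.3]
grip_width: 0.0855
gripper_force: 0.0
```

```bash
cat > look.py <<'E'
from h import *
import sys
n=sys.argv[1]
o=r.get_obs();print(o["time_s"],np.round(o["tcp_pos"]*1000,1),np.round(o["eef_rot"],2),np.round(o["q"],1),np.round(o["force"],1),o["grip_width"])
p,d=r.read_camera("wrist"); save(n+".png",p); np.save(n+".npy",d)
P=pts("wrist",d);np.save(n+"_P.npy",P)
Z={"screw":.034,"stand":0,"bracket_hole":.042,"bracket":.034,"track":0}
for k in sys.argv[2:]:
    for f in r.place_of(k,"wrist")[:2]: print(k,round(f["conf"],2),np.round(f["pixel"]),np.round(ray("wrist",f["pixel"],Z[k]),1))
E
cat > wing.py <<'E'
from h import *
import sys
P=np.load(sys.argv[1]+"_P.npy");c=np.array([float(sys.argv[2]),float(sys.argv[3])])
for lo,hi in [(50,66),(35.5,42),(28,35.4)]:
    m=(abs(P[...,2]-(lo+hi)/2)<(hi-lo)/2)&(np.hypot(P[...,0]-c[0],P[...,1]-c[1])<50)
    q=P[m]
    if len(q)<20: print(lo,len(q));continue
    a=cv2.minAreaRect(q[:,:2].astype(np.float32));w,v=np.linalg.eigh(np.cov(q[:,:2].T))
    print(lo,len(q),"z",np.median(q[:,2]),"rect",np.round(a[0],1),np.round(a[1],1),round(a[2],1),"mean",q.mean(0).round(1),"axis deg",np.degrees(np.arctan2(v[1,1],v[0,1])).round(1))
E
python3 look.py w1 screw stand; python3 wing.py w1 485 280
```

```text
2.9 [482.8 244.3 231.3] [ 179.8    0.  -179.9] [20.  17.5 -1.2 71.2  0.2 19.9] [ 0.3 -0.  -0.3] 0.08552462399794385
screw 0.7 [357. 223.] [491.7 277.   34. ]
screw 0.36 [ 81. 258.] [524.7   6.2  34. ]
stand 0.96 [352. 213.] [490.  274.3   0. ]
50 354 z 60.53946555472447 rect [488.3 277.5] [10.2 26.3] 78.9 mean [487.  276.9  60.1] axis deg 169.0
35.5 1104 z 36.05206323426055 rect [488.2 277.4] [63.7 63.7] 10.6 mean [486.1 274.8  36.8] axis deg 120.3
28 2833 z 34.695403886001344 rect [488.4 277.5] [64.5 64. ] 10.6 mean [486.4 278.   34.5] axis deg -161.1
```

View pics/w1.png

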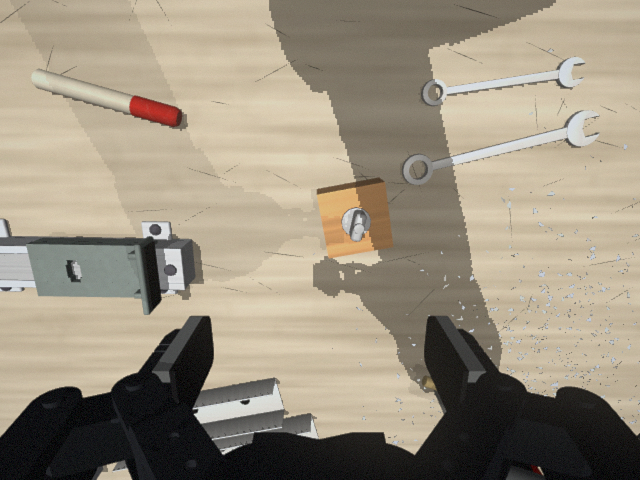

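The wrist view shows the wing at (356,224) on the stand at (354,217), with the keyhole visible at (74,270). The wing is at (488.3, 277.5) mm with its axis at -11°. I'll go down and grip it.

Request:
{"name": "servo_tool", "arguments": {
  "targets": [
    {"slide": [2, 10, -20], "rot": [0, 0, -5.5], "jaw": 0},
    {"slide": [3.5, 13, -35], "rot": [0, 0, -5.5], "jaw": 60},
    {"slide": [0, 10.2, -35], "rot": [0, 0, 0], "jaw": 100},
    {"slide": [0, 0, -30], "rot": [0, 0, 0], "jaw": 100},
    {"slide": [0, 0, -25], "rot": [0, 0, 0], "jaw": 100},
    {"slide": [0, 0, -20], "rot": [0, 0, 0], "jaw": 100},
    {"slide": [0, 0, -15], "rot": [0, 0, 0], "jaw": 100},
    {"slide": [0, 0, -7], "rot": [0, 0, 0], "jaw": 100},
    {"slide": [0, 0, 0], "rot": [0, 0, 0], "jaw": 100}
  ]
}}

```text
time_s: 3.8
tcp_pos: [0.4885, 0.2695, 0.0427]
eef_rot: [-179.9, -0.2, 168.1]
force: [-0.3, -0.7, -0.1]
grip_width: 0.0518
gripper_force: 0.0
```

```bash
python3 look.py w2 screw; python3 wing.py w2 488 277
```

```text
3.8 [488.5 269.5  42.7] [-1.7988e+02 -1.7000e-01  1.6815e+02] [ 22.4  27.2 -16.3  46.7  -0.   34.2] [-0.3 -0.7 -0.1] 0.051812675740737835
screw 0.75 [342. 306.] [492.9 282.4  34. ]
50 3389 z 61.455208980510456 rect [487.3 271.4] [79.  28.6] 77.5 mean [485.1 276.9  60.3] axis deg 78.8
35.5 13969 z 36.57766014628865 rect [489.  281.3] [65.1 64.3] 10.6 mean [483.3 279.4  36.9] axis deg 129.5
28 1056 z 34.34272508798208 rect [489.  281.3] [64.9 64.1] 10.8 mean [466.3 277.5  33.2] axis deg 106.1
```

View pics/w2.png

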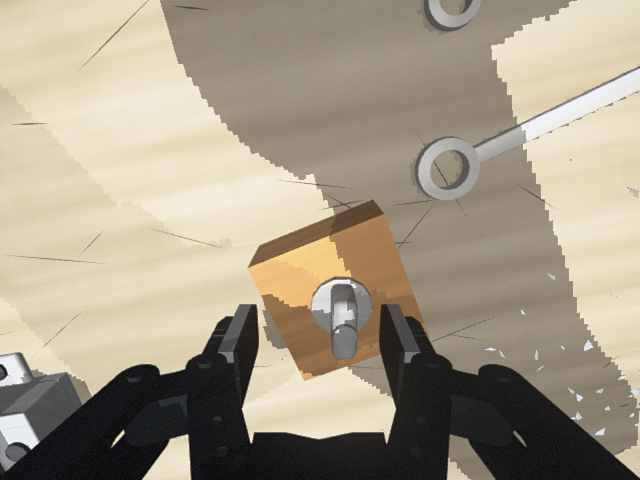

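The open fingers straddle the screw, with the wing at about (344,320) and the finger midpoint near column 319. I need a shift of about 11 mm in +y. I'll check the wing from the saved points.

```bash
python3 - <<'E'
from h import *
P=np.load("w2_P.npy")
for c in [(489,281.3)]:
    m=(P[...,2]>55)&(P[...,2]<64)&(np.hypot(P[...,0]-c[0],P[...,1]-c[1])<19)
    q=P[m][:,:2].astype(np.float32); print(len(q),cv2.minAreaRect(q),q.min(0),q.max(0))
o=r.get_obs();print(o["tcp_pos"])
E
```

```text
1377 ((489.58441162109375, 287.5409851074219), (22.445009231567383, 26.389129638671875), 79.07599639892578) [475.41315 274.73184] [502.45087 299.83936]
[0.49022336 0.27072015 0.04501761]
```

Request:
{"name": "servo_tool", "arguments": {
  "targets": [
    {"slide": [-0.5, 5.5, 0], "rot": [0, 0, 0], "jaw": 100},
    {"slide": [0, 5, -2], "rot": [0, 0, 0], "jaw": 100},
    {"slide": [0, 0, 0], "rot": [0, 0, 0], "jaw": 100},
    {"slide": [0, 0, 0], "rot": [0, 0, 0], "jaw": 100}
  ]
}}

```text
time_s: 4.23
tcp_pos: [0.4895, 0.2825, 0.0429]
eef_rot: [180.0, 0.1, 168.4]
force: [1.0, -0.1, -0.2]
grip_width: 0.0519
gripper_force: 0.0
```

```bash
python3 look.py w3 screw; python3 - <<'E'
from h import *
P=np.load("w3_P.npy")
m=(P[...,2]>55)&(P[...,2]<63)&(np.hypot(P[...,0]-489,P[...,1]-281)<16)
q=P[m][:,:2].astype(np.float32); print(len(q),cv2.minAreaRect(q))
E
python3 wing.py w3 489 281
```

```text
4.2333 [489.5 282.5  42.9] [1.7995e+02 6.0000e-02 1.6840e+02] [ 23.6  27.7 -15.4  46.8   0.   35.2] [ 1.  -0.1 -0.2] 0.05190955191723279
screw 0.91 [314. 311.] [490.6 280.3  34. ]
1175 ((487.1677551269531, 280.5462951660156), (10.030719757080078, 26.159934997558594), 79.86753845214844)
50 3410 z 60.27670285528436 rect [487.8 283.4] [79.2 26.4] 78.4 mean [484.5 282.7  59.6] axis deg 78.3
35.5 3844 z 36.07097254482715 rect [487.5 280.6] [63.9 63.5] 10.5 mean [483.6 280.7  37. ] axis deg 175.0
28 10916 z 34.76744937875035 rect [487.9 280.3] [65.2 64.4] 10.7 mean [482.2 280.6  34.6] axis deg 158.6
```

Request:
{"name": "servo_tool", "arguments": {
  "squeeze": 50,
  "targets": [
    {"slide": [-2, -1.5, -1.5], "rot": [0, 0, 0.7], "jaw": 120},
    {"slide": [0, 0, 0], "rot": [0, 0, 0], "jaw": 180},
    {"slide": [0, 0, 0], "rot": [0, 0, 0], "jaw": 255},
    {"slide": [0, 0, 0], "rot": [0, 0, 0], "jaw": 255},
    {"slide": [0, 0, 0], "rot": [0, 0, 0], "jaw": 255},
    {"slide": [0, 0, 0], "rot": [0, 0, 0], "jaw": 255},
    {"slide": [0, 0, 0], "rot": [0, 0, 0], "jaw": 255},
    {"slide": [0, 0, 0], "rot": [0, 0, 0], "jaw": 255}
  ]
}}

```text
time_s: 5.0
tcp_pos: [0.4872, 0.2803, 0.0409]
eef_rot: [180.0, 0.0, 169.1]
force: [-1.1, -0.6, 1.1]
grip_width: 0.0086
gripper_force: 50.8
```

Request:
{"name": "servo_tool", "arguments": {
  "targets": [
    {"slide": [0, 0, 5], "rot": [0, 0, 0], "jaw": 255},
    {"slide": [0, 0, 15], "rot": [0, 0, 0], "jaw": 255},
    {"slide": [0, 0, 25], "rot": [0, 0, 0], "jaw": 255},
    {"slide": [0, 0, 30], "rot": [0, 0, 0], "jaw": 255},
    {"slide": [3, -25, 25], "rot": [0, 0, 3], "jaw": 255},
    {"slide": [8, -35, 0], "rot": [0, 0, 3], "jaw": 255},
    {"slide": [8, -35, 0], "rot": [0, 0, 3], "jaw": 255},
    {"slide": [8, -35, 0], "rot": [0, 0, 2], "jaw": 255},
    {"slide": [8, -35, 0], "rot": [0, 0, 0], "jaw": 255},
    {"slide": [8, -30, 0], "rot": [0, 0, 0], "jaw": 255},
    {"slide": [0, -20, 0], "rot": [0, 0, 0], "jaw": 255},
    {"slide": [0, -13, 0], "rot": [0, 0, 0], "jaw": 255}
  ]
}}

```text
time_s: 6.0
tcp_pos: [0.5303, 0.05, 0.141]
eef_rot: [-180.0, 0.0, 179.9]
force: [-0.5, 0.6, -1.2]
grip_width: 0.0086
gripper_force: 50.7
```

Request:
{"name": "servo_tool", "arguments": {
  "targets": [
    {"slide": [0, 0, 0], "rot": [0, 0, 0], "jaw": 255},
    {"slide": [0, 0, 0], "rot": [0, 0, 0], "jaw": 255},
    {"slide": [0, 0, 0], "rot": [0, 0, 0], "jaw": 255}
  ]
}}

```text
time_s: 6.25
tcp_pos: [0.5298, 0.0533, 0.1408]
eef_rot: [180.0, -0.0, -179.9]
force: [0.7, 0.4, -0.5]
grip_width: 0.0088
gripper_force: 50.7
```

```bash
python3 look.py w4 screw bracket_hole bracket track
```

```text
6.25 [529.8  53.3 140.8] [ 1.7995e+02 -2.0000e-02 -1.7988e+02] [ -1.1  19.3 -12.5  58.3   0.   -1.2] [ 0.7  0.4 -0.5] 0.0087761864580412
screw 0.61 [320. 315.] [586.5  56.   34. ]
bracket_hole 0.77 [253. 258.] [537.6   8.3  42. ]
bracket_hole 0.22 [320. 318.] [584.6  55.5  42. ]
bracket 0.62 [254. 254.] [537.6   7.4  34. ]
track 0.94 [238. 237.] [535.3 -11.3   0. ]
```

View pics/w4.png

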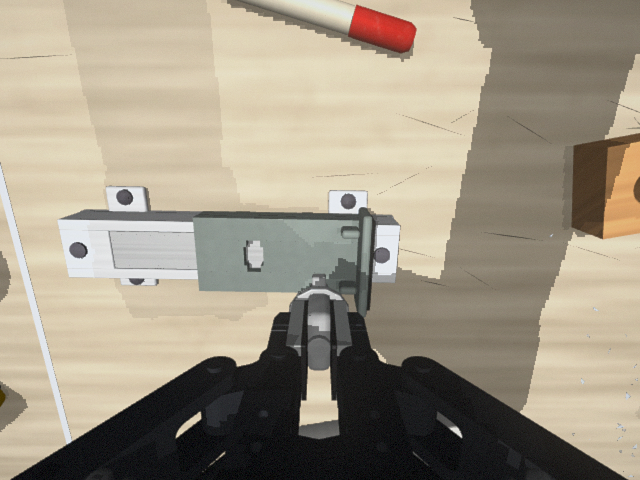

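The screw is held upright, with its nose at about (319,285). The keyhole shows clearly at (255,255) and the stop at (367,260). Next I'll measure the plate angle, the hole and the screw in hand.

```bash
python3 - <<'E'
from h import *
P=np.load("w4_P.npy");img=cv2.imread("pics/w4.png")
v,u=np.mgrid[:480,:640]
m=(abs(P[...,2]-42)<3)&(u>190)&(u<352)&(v<300)&(v>205)
q=P[m];print("plate z",np.median(q[:,2]),cv2.minAreaRect(q[:,:2].astype(np.float32)))
# track top slot edges
m=(abs(P[...,2]-33.5)<3)&(u>55)&(u<190)&(v>205)&(v<290)
q=P[m];print("track z",np.median(q[:,2]),cv2.minAreaRect(q[:,:2].astype(np.float32)))
# hole: pixels brighter/lower in plate
g=cv2.cvtColor(img,cv2.COLOR_BGR2GRAY);print(g[240:272:2,240:270:2])
# screw wing/flange in hand
for lo,hi in [(150,164),(136,146),(100,130)]:
    m=(P[...,2]>lo)&(P[...,2]<hi)&(abs(u-320)<32)&(v>270)&(v<372)
    q=P[m]
    if len(q)>10: print(lo,len(q),q.min(0).round(1),q.max(0).round(1),cv2.minAreaRect(q[:,:2].astype(np.float32)))
# plate edges direction: for columns, top and bottom rows of plate
E2=[]
for c in range(200,345,8):
    col=P[200:300,c];k=np.where(abs(col[:,2]-42)<3)[0]
    E2.append([col[k[0],0],col[k[0],1],col[k[-1],0],col[k[-1],1]])
E2=np.array(E2)
print("edge angles", np.degrees(np.polyfit(E2[:,1],E2[:,0],1)[0]),np.degrees(np.polyfit(E2[:9,3],E2[:9,2],1)[0]),E2[:,0].mean(),E2[:9,2].mean())
E
```

```text
plate z 43.08746984167398 ((536.2401733398438, 23.13211441040039), (109.17044067382812, 55.21855926513672), 89.170654296875)
track z 34.687202793624174 ((534.3856811523438, -82.89781188964844), (93.11754608154297, 44.71076583862305), 89.15162658691406)
[[149 153 150 109 135 138 142 166 163 167 148 146 152 134 152]
 [151 151 152  83  94 126 134 212 210 211 156 146 148 147 147]
 [149 149 153  84 121 206 206 213 213 215 154 144 144 145 145]
 [150 155 148  99 129 200 205 204 204 205 166 149 146 147 147]
 [151 149  59 118 208 209 209 210 210 209 210 209 148 150 147]
 [152 152  58 118 193 199 202 200 200 198 201 199 147 145 144]
 [147 153  62 118 199 201 202 200 200 202 202 202 144 145 148]
 [150 152  60 109 205 209 212 210 210 210 212 208 145 145 146]
 [148 152  68 103 201 201 201 203 200 203 201 202 149 145 142]
 [148 149  70 101 201 201 204 202 203 202 201 204 147 146 148]
 [149 150  70  84 139 203 200 202 201 200 199 201 150 149 145]
 [148 150  83  63  84 203 208 206 208 208 208 112 142 145 147]
 [150 151  93  66  53 117 201 208 207 207 202  75 146 146 146]
 [149 148 151 148  56 121 201 205 204 205 187 144 146 144 144]
 [148 147 151 152  59  76  88  86  85  87 102 147 144 145 146]
 [146 145 150 150  68  73  71  71  70  71  79 145 145 146 145]]
150 2142 [517.2  42.1 150. ] [543.2  67.4 164. ] ((527.7044677734375, 56.648902893066406), (27.22081756591797, 22.92306900024414), 25.336334228515625)
136 548 [516.6  41.  136. ] [528.3  67.3 145.9] ((522.4364013671875, 54.195831298828125), (26.278995513916016, 11.689208984375), 89.87374877929688)
100 176 [520.6  49.8 107.3] [528.3  58.6 118.2] ((524.3726806640625, 54.06709671020508), (7.6296281814575195, 8.712599754333496), 2.1392362117767334)
edge angles 0.7859044840339257 1.017121233841376 509.05228117206826 562.1165210473705
```

Request:
{"name": "servo_tool", "arguments": {
  "targets": [
    {"slide": [2, -15, 0], "rot": [0, 0, -0.9], "jaw": 255},
    {"slide": [2, -20, 0], "rot": [0, 0, 0], "jaw": 255},
    {"slide": [1.5, -10.5, -10], "rot": [0, 0, 0], "jaw": 255},
    {"slide": [0, 0, -25], "rot": [0, 0, 0], "jaw": 255},
    {"slide": [0, 0, -15], "rot": [0, 0, 0], "jaw": 255},
    {"slide": [0, 0, -5], "rot": [0, 0, 0], "jaw": 255},
    {"slide": [0, 0, 0], "rot": [0, 0, 0], "jaw": 255},
    {"slide": [0, 0, 0], "rot": [0, 0, 0], "jaw": 255},
    {"slide": [0, 0, 0], "rot": [0, 0, 0], "jaw": 255}
  ]
}}

```text
time_s: 7.25
tcp_pos: [0.5364, 0.007, 0.0867]
eef_rot: [180.0, 0.1, 179.2]
force: [-0.1, -0.1, -0.4]
grip_width: 0.0086
gripper_force: 50.7
```

```bash
python3 look.py w5 screw bracket_hole bracket; python3 - <<'E'
from h import *
P=np.load("w5_P.npy");img=cv2.imread("pics/w5.png")
v,u=np.mgrid[:480,:640]
m=(abs(P[...,2]-42.5)<2.5)&(v<330)&(v>150)&(P[...,0]>500)&(P[...,0]<570)
q=P[m];print("plate z",np.median(q[:,2]),cv2.minAreaRect(q[:,:2].astype(np.float32)))
for lo,hi in [(92,108),(78,90),(50,66)]:
    m=(P[...,2]>lo)&(P[...,2]<hi)&(abs(u-320)<32)&(v>200)&(v<372)
    q=P[m]
    if len(q)>10: print(lo,len(q),q.min(0).round(1),q.max(0).round(1))
cv2.imwrite("pics/w5c.png",cv2.resize(img[200:380,200:440],None,fx=3,fy=3,interpolation=cv2.INTER_NEAREST))
E
```

```text
7.25 [536.4   7.   86.7] [1.8000e+02 1.0000e-01 1.7919e+02] [ -6.   22.2 -16.8  50.9   0.   -5.2] [-0.1 -0.1 -0.4] 0.008584723174584094
screw 0.87 [322. 316.] [565.1   9.1  34. ]
bracket_hole 0.85 [321. 280.] [538.2   9.   42. ]
bracket 0.76 [319. 274.] [537.6   7.7  34. ]
plate z 43.30670292834074 ((535.1126098632812, 34.08563995361328), (131.4638214111328, 67.93058013916016), 89.05706024169922)
92 1874 [523.8  -4.4  92. ] [550.3  21.1 108. ]
78 487 [523.7  -5.4  81.1] [535.   20.7  90. ]
50 176 [527.1   3.3  52.9] [535.5  12.   64.3]
```

View pics/w5c.png

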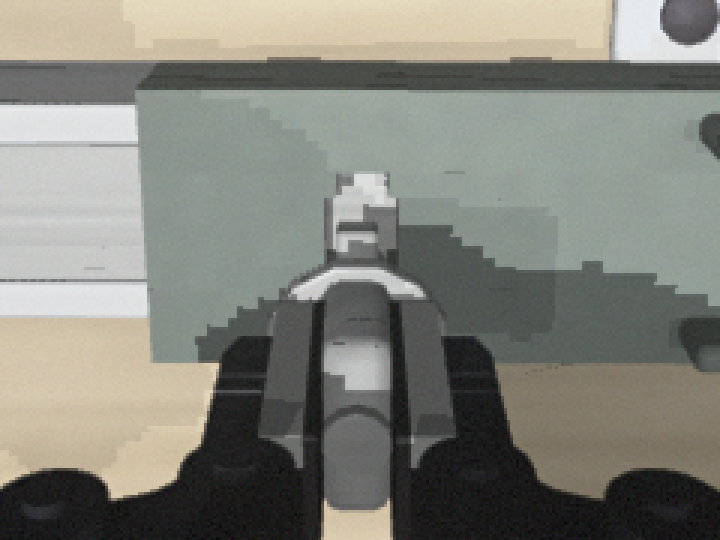

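The crop shows the nose hovering over the keyhole. The hole's near arm spans crop columns 337–389 with its end at row 172, and its square spans 325–398.

```bash
python3 - <<'E'
from h import *
for z in (.042,.0433):
    f=lambda c,w:ray("wrist",(200+c/3-.33,200+w/3-.33),z)[:2].round(1)
    print(z,"arm end",f(337,172),f(389,172),"square",f(325,225),f(398,225),"open end",f(137,92),f(152,362),"plate near/far",f(362,90),f(600,362))
E
```

```text
0.042 arm end [524.5   4.2] [524.6  13.6] square [534.8   1.8] [535.   15.2] open end [509.  -30.9] [562.7 -32.1] plate near/far [509.1   8.9] [563.9  53.9]
0.0433 arm end [524.    4.2] [524.1  13.6] square [534.2   1.8] [534.4  15.2] open end [508.6 -30.7] [561.9 -31.8] plate near/far [508.8   8.9] [563.1  53.6]
```

Request:
{"name": "servo_tool", "arguments": {
  "targets": [
    {"slide": [-1.4, 1.0, 0], "rot": [0, 0, 0], "jaw": 255},
    {"slide": [0, 0, -4], "rot": [0, 0, 0], "jaw": 255},
    {"slide": [0, 0, -2], "rot": [0, 0, 0], "jaw": 255},
    {"slide": [0, 0, -2], "rot": [0, 0, 0], "jaw": 255},
    {"slide": [0, 0, -2], "rot": [0, 0, 0], "jaw": 255},
    {"slide": [0, 0, 0], "rot": [0, 0, 0], "jaw": 255},
    {"slide": [0, 0, 0], "rot": [0, 0, 0], "jaw": 255}
  ]
}}

```text
time_s: 8.03
tcp_pos: [0.534, 0.0078, 0.0756]
eef_rot: [180.0, -0.0, 179.2]
force: [0.1, 0.6, -0.5]
grip_width: 0.0087
gripper_force: 50.7
```

Request:
{"name": "servo_tool", "arguments": {
  "targets": [
    {"slide": [0, 0, -1.5], "rot": [0, 0, 0], "jaw": 255},
    {"slide": [0, 0, -1], "rot": [0, 0, 0], "jaw": 255},
    {"slide": [0, 0, -1], "rot": [0, 0, 0], "jaw": 255},
    {"slide": [0, 0, 0], "rot": [0, 0, 0], "jaw": 255},
    {"slide": [0, 0, 0], "rot": [0, 0, 0], "jaw": 255}
  ]
}}

```text
time_s: 8.45
tcp_pos: [0.5341, 0.0078, 0.0723]
eef_rot: [180.0, -0.0, 179.2]
force: [0.4, -0.5, -0.2]
grip_width: 0.0088
gripper_force: 50.7
```

Request:
{"name": "servo_tool", "arguments": {
  "targets": [
    {"slide": [0, 0, -1], "rot": [0, 0, 0], "jaw": 255},
    {"slide": [0, 0, -0.7], "rot": [0, 0, 0], "jaw": 255},
    {"slide": [0, 0, -0.5], "rot": [0, 0, 0], "jaw": 255},
    {"slide": [0, 0, 0], "rot": [0, 0, 0], "jaw": 255},
    {"slide": [0, 0, 0], "rot": [0, 0, 0], "jaw": 255}
  ]
}}

```text
time_s: 8.87
tcp_pos: [0.5341, 0.0078, 0.0701]
eef_rot: [180.0, -0.0, 179.2]
force: [0.0, 0.2, -1.3]
grip_width: 0.0085
gripper_force: 50.7
```

Request:
{"name": "servo_tool", "arguments": {
  "targets": [
    {"slide": [0, 0, -0.6], "rot": [0, 0, 0], "jaw": 255},
    {"slide": [0, 0, -0.6], "rot": [0, 0, 0], "jaw": 255},
    {"slide": [0, 0, 0], "rot": [0, 0, 0], "jaw": 255},
    {"slide": [0, 0, 0], "rot": [0, 0, 0], "jaw": 255}
  ]
}}

```text
time_s: 9.2
tcp_pos: [0.5342, 0.0078, 0.0689]
eef_rot: [180.0, -0.0, 179.2]
force: [0.6, -0.7, -0.9]
grip_width: 0.0086
gripper_force: 50.8
```

Request:
{"name": "servo_tool", "arguments": {
  "targets": [
    {"slide": [0, 0, -0.5], "rot": [0, 0, 0], "jaw": 255},
    {"slide": [0, 0, -0.5], "rot": [0, 0, 0], "jaw": 255},
    {"slide": [0, 0, 0], "rot": [0, 0, 0], "jaw": 255},
    {"slide": [0, 0, 0], "rot": [0, 0, 0], "jaw": 255}
  ]
}}

```text
time_s: 9.53
tcp_pos: [0.5343, 0.0078, 0.0688]
eef_rot: [180.0, 0.0, 179.2]
force: [-2.1, 0.5, 6.9]
grip_width: 0.0092
gripper_force: 51.8
```

Request:
{"name": "servo_tool", "arguments": {
  "targets": [
    {"slide": [0, -0.6, 0], "rot": [0, 0, 0], "jaw": 255},
    {"slide": [0, -0.8, 0], "rot": [0, 0, 0], "jaw": 255},
    {"slide": [0, -0.8, 0], "rot": [0, 0, 0], "jaw": 255},
    {"slide": [-0.1, -0.8, 0], "rot": [0, 0, 0], "jaw": 255},
    {"slide": [0, -0.8, 0], "rot": [0, 0, 0], "jaw": 255},
    {"slide": [0, 0, 0], "rot": [0, 0, 0], "jaw": 255}
  ]
}}

```text
time_s: 10.03
tcp_pos: [0.5348, 0.0053, 0.0688]
eef_rot: [179.8, 0.1, 179.2]
force: [0.2, 4.5, 5.5]
grip_width: 0.0087
gripper_force: 51.5
```

Request:
{"name": "servo_tool", "arguments": {
  "targets": [
    {"slide": [0, -0.8, 0], "rot": [0, 0, 0], "jaw": 255},
    {"slide": [0, -0.8, 0], "rot": [0, 0, 0], "jaw": 255},
    {"slide": [0, -0.8, 0], "rot": [0, 0, 0], "jaw": 255},
    {"slide": [-0.1, -0.8, 0], "rot": [0, 0, 0], "jaw": 255},
    {"slide": [0, 0, 0], "rot": [0, 0, 0], "jaw": 255}
  ]
}}

```text
time_s: 10.45
tcp_pos: [0.535, 0.0018, 0.0688]
eef_rot: [179.9, 0.1, 179.2]
force: [-0.3, 3.3, 5.4]
grip_width: 0.0088
gripper_force: 51.5
```

Request:
{"name": "servo_tool", "arguments": {
  "targets": [
    {"slide": [0, -0.8, 0], "rot": [0, 0, 0], "jaw": 255},
    {"slide": [0, -0.8, 0], "rot": [0, 0, 0], "jaw": 255},
    {"slide": [0, -0.8, 0], "rot": [0, 0, 0], "jaw": 255},
    {"slide": [0, 0, 0], "rot": [0, 0, 0], "jaw": 255}
  ]
}}

```text
time_s: 10.78
tcp_pos: [0.535, -0.0006, 0.0688]
eef_rot: [179.9, 0.1, 179.2]
force: [-0.6, 4.7, 6.1]
grip_width: 0.0087
gripper_force: 51.5
```

Request:
{"name": "servo_tool", "arguments": {
  "targets": [
    {"slide": [0, -0.8, 0], "rot": [0, 0, 0], "jaw": 255},
    {"slide": [0, -0.8, 0], "rot": [0, 0, 0], "jaw": 255},
    {"slide": [0, -0.8, 0], "rot": [0, 0, 0], "jaw": 255},
    {"slide": [-0.1, -0.6, 0], "rot": [0, 0, 0], "jaw": 255},
    {"slide": [0, 0, 0], "rot": [0, 0, 0], "jaw": 255}
  ]
}}

```text
time_s: 11.2
tcp_pos: [0.535, -0.0036, 0.0688]
eef_rot: [179.8, 0.1, 179.2]
force: [-0.2, 4.7, 4.3]
grip_width: 0.0086
gripper_force: 51.5
```

Request:
{"name": "servo_tool", "arguments": {
  "targets": [
    {"slide": [0, -0.8, 0], "rot": [0, 0, 0], "jaw": 255},
    {"slide": [0, -0.8, 0], "rot": [0, 0, 0], "jaw": 255},
    {"slide": [0, -0.8, 0], "rot": [0, 0, 0], "jaw": 255},
    {"slide": [0, 0, 0], "rot": [0, 0, 0], "jaw": 255}
  ]
}}

```text
time_s: 11.53
tcp_pos: [0.5349, -0.006, 0.0688]
eef_rot: [179.8, 0.1, 179.2]
force: [-0.6, 3.1, 4.7]
grip_width: 0.0088
gripper_force: 51.5
```

Request:
{"name": "servo_tool", "arguments": {
  "targets": [
    {"slide": [0, -0.8, 0], "rot": [0, 0, 0], "jaw": 255},
    {"slide": [0, -0.8, 0], "rot": [0, 0, 0], "jaw": 255},
    {"slide": [0, -0.8, 0], "rot": [0, 0, 0], "jaw": 255},
    {"slide": [0, 0, 0], "rot": [0, 0, 0], "jaw": 255}
  ]
}}

```text
time_s: 11.87
tcp_pos: [0.5349, -0.0084, 0.0688]
eef_rot: [179.8, 0.1, 179.2]
force: [0.5, 4.4, 5.5]
grip_width: 0.0091
gripper_force: 51.5
```

Request:
{"name": "servo_tool", "arguments": {
  "targets": [
    {"slide": [0, -0.8, 0], "rot": [0, 0, 0], "jaw": 255},
    {"slide": [0, -0.8, 0], "rot": [0, 0, 0], "jaw": 255},
    {"slide": [-0.1, -0.8, 0], "rot": [0, 0, 0], "jaw": 255},
    {"slide": [0, 0, 0], "rot": [0, 0, 0], "jaw": 255}
  ]
}}

```text
time_s: 12.2
tcp_pos: [0.5349, -0.0108, 0.0688]
eef_rot: [179.9, 0.1, 179.2]
force: [0.1, 4.1, 4.6]
grip_width: 0.0087
gripper_force: 51.5
```

Request:
{"name": "servo_tool", "arguments": {
  "targets": [
    {"slide": [0, -0.8, 0], "rot": [0, 0, 0], "jaw": 255},
    {"slide": [0, -0.8, 0], "rot": [0, 0, 0], "jaw": 255},
    {"slide": [0, -0.8, 0], "rot": [0, 0, 0], "jaw": 255},
    {"slide": [0, 0, 0], "rot": [0, 0, 0], "jaw": 255}
  ]
}}

```text
time_s: 12.53
tcp_pos: [0.5347, -0.0133, 0.0687]
eef_rot: [179.9, 0.1, 179.2]
force: [0.6, 4.3, 4.7]
grip_width: 0.0091
gripper_force: 51.5
```

Request:
{"name": "servo_tool", "arguments": {
  "targets": [
    {"slide": [0, -0.8, 0], "rot": [0, 0, 0], "jaw": 255},
    {"slide": [0, -0.8, 0], "rot": [0, 0, 0], "jaw": 255},
    {"slide": [0, -0.8, 0], "rot": [0, 0, 0], "jaw": 255},
    {"slide": [0, 0, 0], "rot": [0, 0, 0], "jaw": 255}
  ]
}}

```text
time_s: 12.87
tcp_pos: [0.5339, -0.017, 0.0679]
eef_rot: [-180.0, 0.0, 179.2]
force: [-0.1, 2.2, 0.5]
grip_width: 0.0088
gripper_force: 50.8
```

The nose dropped at y≈-17 and the force fell away, so it has found the hole. I'll lower gently.

Request:
{"name": "servo_tool", "arguments": {
  "targets": [
    {"slide": [0, 0, -1], "rot": [0, 0, 0], "jaw": 255},
    {"slide": [0, 0, -1], "rot": [0, 0, 0], "jaw": 255},
    {"slide": [0, 0, -1], "rot": [0, 0, 0], "jaw": 255},
    {"slide": [0, 0, 0], "rot": [0, 0, 0], "jaw": 255},
    {"slide": [0, 0, 0], "rot": [0, 0, 0], "jaw": 255}
  ]
}}

```text
time_s: 13.28
tcp_pos: [0.5332, -0.0169, 0.0644]
eef_rot: [-180.0, -0.1, 179.1]
force: [-0.7, 0.8, -0.7]
grip_width: 0.0089
gripper_force: 50.7
```

Request:
{"name": "servo_tool", "arguments": {
  "targets": [
    {"slide": [0.3, 0, -1], "rot": [0, 0, 0], "jaw": 255},
    {"slide": [0, 0, -1], "rot": [0, 0, 0], "jaw": 255},
    {"slide": [0, 0, 0], "rot": [0, 0, 0], "jaw": 255},
    {"slide": [0, 0, 0], "rot": [0, 0, 0], "jaw": 255}
  ]
}}

```text
time_s: 13.62
tcp_pos: [0.534, -0.017, 0.0628]
eef_rot: [-180.0, -0.0, 179.2]
force: [-0.1, -1.1, -1.7]
grip_width: 0.0089
gripper_force: 50.6
```

Request:
{"name": "servo_tool", "arguments": {
  "targets": [
    {"slide": [0, 0, -1], "rot": [0, 0, 0], "jaw": 255},
    {"slide": [0, 0, -1], "rot": [0, 0, 0], "jaw": 255},
    {"slide": [0, 0, -1], "rot": [0, 0, 0], "jaw": 255},
    {"slide": [0, 0, 0], "rot": [0, 0, 0], "jaw": 255},
    {"slide": [0, 0, 0], "rot": [0, 0, 0], "jaw": 255}
  ]
}}

```text
time_s: 14.03
tcp_pos: [0.5342, -0.0169, 0.0599]
eef_rot: [-180.0, 0.0, 179.2]
force: [0.3, -2.9, -1.5]
grip_width: 0.0089
gripper_force: 50.6
```

Request:
{"name": "servo_tool", "arguments": {
  "targets": [
    {"slide": [0, -0.4, -1], "rot": [0, 0, 0], "jaw": 255},
    {"slide": [0, 0, -1.2], "rot": [0, 0, 0], "jaw": 255},
    {"slide": [0, 0, -1.2], "rot": [0, 0, 0], "jaw": 255},
    {"slide": [0, 0, -1.2], "rot": [0, 0, 0], "jaw": 255},
    {"slide": [0, 0, -1.2], "rot": [0, 0, 0], "jaw": 255},
    {"slide": [0, 0, 0], "rot": [0, 0, 0], "jaw": 255},
    {"slide": [0, 0, 0], "rot": [0, 0, 0], "jaw": 255}
  ]
}}

```text
time_s: 14.62
tcp_pos: [0.5339, -0.0169, 0.0539]
eef_rot: [180.0, -0.0, 179.2]
force: [1.1, -1.9, -1.9]
grip_width: 0.0085
gripper_force: 50.7
```

Request:
{"name": "servo_tool", "arguments": {
  "targets": [
    {"slide": [0, -0.2, -1.2], "rot": [0, 0, 0], "jaw": 255},
    {"slide": [0, 0, -1.2], "rot": [0, 0, 0], "jaw": 255},
    {"slide": [0, 0, -1], "rot": [0, 0, 0], "jaw": 255},
    {"slide": [0, 0, -0.6], "rot": [0, 0, 0], "jaw": 255},
    {"slide": [0, 0, 0], "rot": [0, 0, 0], "jaw": 255},
    {"slide": [0, 0, 0], "rot": [0, 0, 0], "jaw": 255}
  ]
}}

```text
time_s: 15.12
tcp_pos: [0.5338, -0.0169, 0.05]
eef_rot: [180.0, -0.0, 179.2]
force: [0.3, 0.3, -0.6]
grip_width: 0.0089
gripper_force: 50.7
```

Request:
{"name": "servo_tool", "arguments": {
  "targets": [
    {"slide": [0, 0, -0.6], "rot": [0, 0, 0], "jaw": 255},
    {"slide": [0, 0, -0.5], "rot": [0, 0, 0], "jaw": 255},
    {"slide": [0, 0, -0.5], "rot": [0, 0, 0], "jaw": 255},
    {"slide": [0, 0, 0], "rot": [0, 0, 0], "jaw": 255},
    {"slide": [0, 0, 0], "rot": [0, 0, 0], "jaw": 255}
  ]
}}

```text
time_s: 15.53
tcp_pos: [0.5341, -0.0171, 0.0489]
eef_rot: [180.0, 0.0, 179.2]
force: [-1.2, 1.4, 3.5]
grip_width: 0.0087
gripper_force: 51.3
```

Seated. Now I'll turn it clockwise.

Request:
{"name": "servo_tool", "arguments": {
  "targets": [
    {"slide": [0, 0, 0], "rot": [0, 0, -4], "jaw": 255},
    {"slide": [0, 0, 0], "rot": [0, 0, -4], "jaw": 255},
    {"slide": [0, 0, 0], "rot": [0, 0, -4], "jaw": 255},
    {"slide": [0, 0, 0], "rot": [0, 0, -4], "jaw": 255},
    {"slide": [0, 0, 0], "rot": [0, 0, -4], "jaw": 255},
    {"slide": [0, 0, 0], "rot": [0, 0, -4], "jaw": 255},
    {"slide": [0, 0, 0], "rot": [0, 0, -4], "jaw": 255},
    {"slide": [0, 0, 0], "rot": [0, 0, -4], "jaw": 255},
    {"slide": [0, 0, 0], "rot": [0, 0, 0], "jaw": 255}
  ]
}}

```text
time_s: 16.28
tcp_pos: [0.535, -0.0171, 0.0489]
eef_rot: [179.9, 0.1, 147.1]
force: [0.2, -0.0, 2.8]
grip_width: 0.0087
gripper_force: 51.1
```

```bash
python3 -c "
from h import *
o=r.get_obs();print(o['moment'],o['force'])"
```

```text
[ 0.1320589  -0.16292049  0.02280801] [ 0.2347637  -0.0233404   2.77345821]
```

Request:
{"name": "servo_tool", "arguments": {
  "targets": [
    {"slide": [0, 0, 0], "rot": [0, 0, -4], "jaw": 255},
    {"slide": [0, 0, 0], "rot": [0, 0, -4], "jaw": 255},
    {"slide": [0, 0, 0], "rot": [0, 0, -4], "jaw": 255},
    {"slide": [0, 0, 0], "rot": [0, 0, -4], "jaw": 255},
    {"slide": [0, 0, 0], "rot": [0, 0, -4], "jaw": 255},
    {"slide": [0, 0, 0], "rot": [0, 0, -4], "jaw": 255},
    {"slide": [0, 0, 0], "rot": [0, 0, -4], "jaw": 255},
    {"slide": [0, 0, 0], "rot": [0, 0, -4], "jaw": 255},
    {"slide": [0, 0, 0], "rot": [0, 0, -4], "jaw": 255},
    {"slide": [0, 0, 0], "rot": [0, 0, 0], "jaw": 255}
  ]
}}

```text
time_s: 17.12
tcp_pos: [0.535, -0.0169, 0.0489]
eef_rot: [179.9, 0.0, 111.2]
force: [2.2, 1.5, 1.9]
grip_width: 0.0091
gripper_force: 51.0
```

```bash
python3 -c "
from h import *
o=r.get_obs();print(o['moment'],o['force'])"
```

```text
[ 0.25731504 -0.26803617  0.00181946] [2.22996541 1.49160989 1.85808312]
```

Request:
{"name": "servo_tool", "arguments": {
  "targets": [
    {"slide": [0, 0, 0], "rot": [0, 0, -2], "jaw": 255},
    {"slide": [0, 0, 0], "rot": [0, 0, -2], "jaw": 255},
    {"slide": [0, 0, 0], "rot": [0, 0, -2], "jaw": 255},
    {"slide": [0, 0, 0], "rot": [0, 0, -2], "jaw": 255},
    {"slide": [0, 0, 0], "rot": [0, 0, 0], "jaw": 255},
    {"slide": [0, 0, 0], "rot": [0, 0, 0], "jaw": 255}
  ]
}}

```text
time_s: 17.62
tcp_pos: [0.5345, -0.0169, 0.0489]
eef_rot: [179.9, -0.0, 103.3]
force: [-0.4, 2.1, 5.1]
grip_width: 0.0094
gripper_force: 51.4
```

```bash
python3 -c "
from h import *
o=r.get_obs();print(o['moment'],o['force'],o['eef_rot'])"
```

```text
[ 0.45849376 -0.06531983  0.02353548] [-0.35811109  2.05368292  5.07400021] [ 1.79935870e+02 -1.88873564e-02  1.03334398e+02]
```

Request:
{"name": "servo_tool", "arguments": {
  "targets": [
    {"slide": [0, 0, 0], "rot": [0, 0, -2], "jaw": 255},
    {"slide": [0, 0, 0], "rot": [0, 0, -2], "jaw": 255},
    {"slide": [0, 0, 0], "rot": [0, 0, -2], "jaw": 255},
    {"slide": [0, 0, 0], "rot": [0, 0, 0], "jaw": 255}
  ]
}}

```text
time_s: 17.95
tcp_pos: [0.5345, -0.0169, 0.0489]
eef_rot: [179.9, -0.0, 97.3]
force: [-0.6, 1.4, 4.7]
grip_width: 0.0087
gripper_force: 51.6
```

```bash
python3 -c "
from h import *
o=r.get_obs();print(o['moment'],o['force'],o['eef_rot'])"
```

```text
[0.45258782 0.02232801 0.35921795] [-0.56851965  1.38153107  4.71544584] [ 1.79935711e+02 -2.33488290e-02  9.73131393e+01]
```

The torque has risen to 0.36 N m, so it's at the stop. I'll release and lift.

Request:
{"name": "servo_tool", "arguments": {
  "targets": [
    {"slide": [0, 0, 0], "rot": [0, 0, 0], "jaw": 200},
    {"slide": [0, 0, 0], "rot": [0, 0, 0], "jaw": 160},
    {"slide": [0, 0, 0], "rot": [0, 0, 0], "jaw": 130},
    {"slide": [0, 0, 0], "rot": [0, 0, 0], "jaw": 130},
    {"slide": [0, 0, 0], "rot": [0, 0, 0], "jaw": 130},
    {"slide": [0, 0, 5], "rot": [0, 0, 0], "jaw": 130},
    {"slide": [0, 0, 20], "rot": [0, 0, 0], "jaw": 130},
    {"slide": [0, 0, 30], "rot": [0, 0, 0], "jaw": 130},
    {"slide": [0, 0, 30], "rot": [0, 0, 0], "jaw": 130},
    {"slide": [0, 0, 0], "rot": [0, 0, 0], "jaw": 130},
    {"slide": [0, 0, 0], "rot": [0, 0, 0], "jaw": 130},
    {"slide": [0, 0, 0], "rot": [0, 0, 0], "jaw": 130}
  ]
}}

```text
time_s: 18.95
tcp_pos: [0.534, -0.0172, 0.1335]
eef_rot: [180.0, 0.0, 97.2]
force: [0.5, -0.4, -0.6]
grip_width: 0.0422
gripper_force: 0.0
```

```bash
python3 look.py w6 screw bracket_hole; python3 wing.py w6 535 -17; python3 - <<'E'
from h import *
P=np.load("w6_P.npy")
m=(P[...,2]>55)&(P[...,2]<75)&(np.hypot(P[...,0]-535,P[...,1]+17)<18)
q=P[m];print(len(q),np.median(q[:,2]),cv2.minAreaRect(q[:,:2].astype(np.float32)))
E
```

```text
18.95 [534.  -17.2 133.5] [1.7999e+02 1.0000e-02 9.7170e+01] [ -8.6  19.7 -12.9  57.3  -0.   74.2] [ 0.5 -0.4 -0.6] 0.042171978094162545
screw 0.67 [320. 255.] [534.6 -21.1  34. ]
50 168 z 61.38286391756098 rect [534.  -15.1] [ 9.9 24.3] 13.7 mean [532.8  -7.5  60.3] axis deg 107.8
35.5 2733 z 41.655040102595805 rect [534.8 -14.4] [94.2 54. ] 89.2 mean [534.6  -8.7  41.6] axis deg 88.2
28 437 z 33.559618605425996 rect [533.9 -62.9] [ 8.  43.1] 89.2 mean [534.2 -62.5  33.6] axis deg 179.1
705 67.93351809510501 ((534.1708374023438, -15.785751342773438), (9.95217514038086, 25.493410110473633), 13.68421745300293)
```

View pics/w6.png

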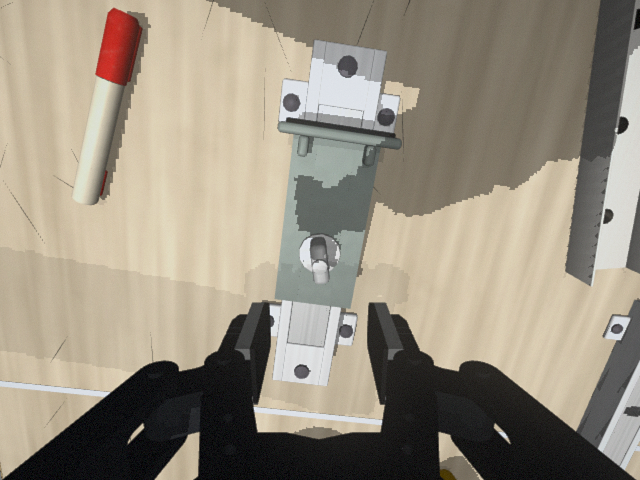

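The picture shows the screw seated at (320,255). Its wing axis is at 103.7°, about 75° clockwise from the start, and the wing top is at 68 mm as it should be. The fingers are clear of everything.

```bash
python3 -c "
from rig import r
print(r.job_done())"
```

```text
the job is handed in; nothing more can be done
None
```

The bracket is fixed to its track: the thumbscrew went through the bracket and nut bar keyholes, its flange is seated, it is turned about 75° clockwise to its stop and let go, and the job is handed in at about 19 s of robot time.

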